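# Feel for the clear socket and bed the new locating pin

## Robot

A 6-joint arm with a two-finger parallel gripper is mounted at the origin on a cart in front of the work surface, level with it; the furniture and walls round the work are solid. World frame = base frame: x ahead of the robot, y to its left, z up, the work surface at z = 0. Lengths are in m, angles in rad, forces in N, time in s.
With the tool pointing down it reaches from about 0.4 to 0.825 m from the base axis. Payload 7 kg.
Tool frame: the origin (TCP) lies midway between the tips of the shut fingers; the grasp point (between the pads) lies 19 mm behind it; z points along the fingers, x is the direction in which the jaws open and shut, and the axes are right-handed (so a half turn about z gives the same grasp; the last joint's range is limited). The gripper opens to 88 mm and grips with 3 to 60 N. Pads are 19 mm wide; open, the fingers measure 130 mm over their backs; the gripper's body (78 mm by 193 mm) begins 47 mm behind the grasp point.
Start: joints at [-1.048, 0.359, 0.012, 0, -1.224, -0.288], TCP at [0.157, -0.656, 0.227] pointing down, gripper open.
Joint ranges: [-3.07, 3.07], [-1.43, 2.12], [-1.02, 1.25], [-3.03, 1.67], [-3.05, -0], [-3.03, 3.03]. Speed limits (rad/s): [2.39, 2.39, 3.01, 3.14, 3.14, 3.14].

## Interface

Orientations are given as [roll, pitch, yaw] about the fixed x, y, z axes, in that order (R = Rz(yaw) Ry(pitch) Rx(roll)).
In Python, from station import status, eyes, workorder gives the robot as it stands.
- The arm moves only by the shell command python3 -m jog 'ROWS' [OPENING] [FORCE]. ROWS is JSON, a list of rows, each a list of 6 numbers: the shift along the world's x, y, z in mm, then the turn, a rotation vector about the world's x, y, z in rad. A call has 1 to 12 rows; each row shifts and turns the pose as measured when the row begins; what a row does not reach is not made up. A row lasts 1/10 s, in which the tool goes at most 50 mm and 8.59 degrees, less where a joint would pass 70% of its speed; a pose out of reach is approached as far as the arm can. A call with a gripper value outside its range is refused whole. OPENING is the opening, from 0 (shut) to 1 (fully open), set as the call begins (- or left out, the last holds). The fingers move at their own pace and stop on an object; FORCE is the grip in N (left out, the last holds). Time passes only in rows, so rows that do not move let the fingers close. It gives the time, the measured TCP pose, the force and the opening at its end, in the units of the state.
- status.get_state(): the state, without advancing time (a new reading comes with each control period).
- eyes.grab_frame(name): name is "scene" or "top" or "wrist"; returns the picture (420x560x3 uint8, blue, green, red); there is no depth.
- eyes.calibration(name): a dict with "camera_matrix" (3x3 intrinsics, pixels), "cam_to_world" (4x4, takes a point from camera to world coordinates); the wrist camera has in their place "hand_eye" (4x4, takes a point from camera to tool coordinates, whose origin is the TCP and whose axes are the tool frame's). Camera axes: x right, y up, looking along -z (the intrinsics and any distortion apply to the point x, -y, -z); pixel columns grow to the right and rows downward; lengths in m; the calibration is good to about 2 mm. A picture is of the moment at which its call begins: read the wrist's pose just before it. calibration takes no time and is no camera call.
- workorder.job_done(): hands the job in, once; it reports no verdict.
The state is a dict: "t": time; "q": joint angles; "qd": joint speeds; "joint_efforts": joint torques, N m; "eef_pos": TCP position; "ee_rot": TCP orientation; "force": force on the tool from outside, world axes, zero at the start; "moment": the same for the moment, N m; "width": finger opening in m.
Only numpy, scipy, OpenCV 4.12 (cv2) and the standard library are available. Lean on these libraries where they do the work, as an engineer would, in place of code of your own. Each camera call takes 0.05 s, during which the arm holds its last target. There are 200 camera calls.

## Task

Two of the three sockets in the aluminium block still have a broken stub of an old pin down inside. Take the new red-headed locating pin from its stand, feel gently with it for the socket that is clear, and bed it fully home there with a firm push, held for a moment, until the sprung yellow plate under the block just gives, but no more: never push that plate (through a stub or the pin) down more than 3 mm. Leave the pin standing released in its socket, and do not disturb the teal marker and the loose bolt.

Things in the scene. Friction and masses are not known exactly. Their poses are not given: they have to be found in the camera images.
- block: Fixed aluminium block, 56 (x) x 150 (y) mm, top 77 mm above the worktop, on two dark feet (76 mm in x). Origin: centre of its underside on the worktop; z up, y along the row of three sockets.
- socket0 (a point): Centre of the mouth of the first socket, at the block's top face, 45 mm towards the block's +y from the middle one; axes as the block's. Each socket is an upright round bore, 20 mm wide, with a 2 mm chamfered mouth. A pin in the clear socket comes to rest (home) with its foot 50 mm below the mouth.
- socket1 (a point): Centre of the mouth of the middle socket, at the block's top face. Two of the three sockets hold a leftover stub, on which a pin stops about 9 mm or about 17 mm short of home; which two changes each time.
- socket2 (a point): Centre of the mouth of the third socket, 45 mm towards the block's -y from the middle one.
- ejector_plate (a joint): Yellow sprung plate under the block that carries whatever stands in the sockets. Value in m that it is pressed down: 0 at rest, 0.006 at its stop. It stays still up to a load of about 10 N, then gives 1 mm for each further 2 N (11 N: 0.5 mm, 16 N: 3 mm), and springs back when unloaded.
- pin_grip (a point): Middle of the red grip of the new locating pin, where to grasp it, 85.5 mm above its foot. The pin is 105 mm long, about 90 g: a steel shank 18 mm wide and 66 mm long with a 4 mm tapered foot, then a red round grip 21 mm wide and 39 mm long. z is its axis, up.
- pin_foot (a point): Centre of the foot (lower end) of the new pin. It starts upright in a fixed wooden stand 62 x 62 x 22 mm, its foot in a hole 14 mm deep (foot 8 mm above the worktop).
- marker_mid (a point): Centre of a teal and black marker pen, 18 x 134 x 18 mm, lying loose on the worktop; a bystander.
- bolt_mid (a point): Centre of a loose steel hexagon bolt, 22 x 64 x 19 mm, lying on the worktop; a bystander.
Mind the look-alikes: they are no part of the job. Leave any purple look-alike of the part that bears pin_grip alone.

How it is judged:
On the way, in this order (a step that is already met when the one before it is completed fails the run):
1. the pin's foot is in one of the sockets, more than 15 mm deep (((horizontal distance between pin_foot and socket0 below 0.004 m and z of pin_foot in the frame of socket0 below -0.015 m) or (horizontal distance between pin_foot and socket1 below 0.004 m and z of pin_foot in the frame of socket1 below -0.015 m) or (horizontal distance between pin_foot and socket2 below 0.004 m and z of pin_foot in the frame of socket2 below -0.015 m))), for 0.1 s.
2. the pin is home in the clear socket and pressed so that the plate gives by more than 0.4 mm (((horizontal distance between pin_foot and socket0 below 0.004 m and z of pin_foot in the frame of socket0 below -0.048 m) or (horizontal distance between pin_foot and socket1 below 0.004 m and z of pin_foot in the frame of socket1 below -0.048 m) or (horizontal distance between pin_foot and socket2 below 0.004 m and z of pin_foot in the frame of socket2 below -0.048 m)) and value of joint ejector_plate above 0.0004 m), for 0.2 s.
At the end, for the whole second after the job is handed in: The pin stands released in the clear socket: its foot within 4 mm of the socket's axis and at least 48 mm below the mouth, upright within 0.1 rad, the plate back up (pressed less than 0.4 mm) (((horizontal distance between pin_foot and socket0 below 0.004 m and z of pin_foot in the frame of socket0 below -0.048 m) or (horizontal distance between pin_foot and socket1 below 0.004 m and z of pin_foot in the frame of socket1 below -0.048 m) or (horizontal distance between pin_foot and socket2 below 0.004 m and z of pin_foot in the frame of socket2 below -0.048 m)) and angle between pin_grip's own z axis and vertical below 0.1 rad and value of joint ejector_plate below 0.0004 m); the robot touches nothing.
It fails at once if the sprung plate is pressed down more than 3 mm (value of joint ejector_plate above 0.003 m).
It fails at once if the marker or the bolt is moved more than 30 mm (distance of any of marker_mid, bolt_mid from where it was at the start of the episode above 0.03 m).
It also fails if it takes over 58 s, if anything falls off the work surface, if the arm or the gripper's body presses on something with over 40 N, if the wrist force passes 120 N, or if a joint passes its speed limit or range.

## Working session

There is one attempt and no reset: what is moved stays moved. The work goes in short steps, Python scripts to look and compute and a shell command to move; the robot and the scene stay as the last step left them, time stands still between calls to the robot, and variables do not carry over. Pictures are saved under pics/ and viewed, about 8 in all and at most 12, crops included, and the job is handed in when it is done.

```bash
mkdir -p pics; python3 - <<'E'
from station import status, eyes
import cv2,numpy as np
s=status.get_state();print({k:np.round(v,4).tolist() for k,v in s.items()})
for n in("scene","top"):
    cv2.imwrite(f"pics/{n}0.png",eyes.grab_frame(n))
    c=eyes.calibration(n);print(n,{k:(np.round(v,4).tolist() if not isinstance(v,str) else v) for k,v in c.items()})
print(eyes.calibration("wrist"))
E
```

```text
{'t': 0.0, 'q': [-1.0479, 0.3593, 0.0111, -0.0004, -1.2241, -0.2881], 'qd': [-0.0013, -0.0011, 0.0003, -0.0018, -0.0008, -0.0], 'joint_efforts': [0.0001, -58.2723, 29.3053, 6.9972, 0.0069, -0.0002], 'eef_pos': [0.1569, -0.656, 0.2256], 'ee_rot': [-3.1415, -0.0016, 1.8055], 'force': [-0.2182, -0.4721, -0.4053], 'moment': [0.0139, 0.0097, -0.0126], 'width': 0.0876}
scene {'camera_matrix': [[463.1979, 0.0, 283.4229], [0.0, 463.1979, 209.4315], [0.0, 0.0, 1.0]], 'cam_to_world': [[0.4289, 0.4297, -0.7946, -0.2661], [-0.9034, 0.2025, -0.378, -0.4655], [-0.0015, 0.88, 0.475, 0.5367], [0.0, 0.0, 0.0, 1.0]]}
top {'camera_matrix': [[383.0547, 0.0, 276.3994], [0.0, 383.0547, 208.2206], [0.0, 0.0, 1.0]], 'cam_to_world': [[-0.0187, 0.9925, -0.1205, 0.3835], [-0.9998, -0.0187, 0.0006, -0.0873], [-0.0017, 0.1204, 0.9927, 1.0146], [0.0, 0.0, 0.0, 1.0]]}
{'camera_matrix': array([[348.1315345 ,   0.        , 284.08039789],
       [  0.        , 348.1315345 , 211.90444709],
       [  0.        ,   0.        ,   1.        ]]), 'hand_eye': array([[ 9.99999645e-01, -1.76937957e-04,  8.23409280e-04,
         1.03170190e-04],
       [ 7.69582493e-05, -9.54394738e-01, -2.98547615e-01,
        -8.01439274e-02],
       [ 8.38681889e-04,  2.98547572e-01, -9.54394386e-01,
        -1.59803083e-01],
       [ 0.00000000e+00,  0.00000000e+00,  0.00000000e+00,
         1.00000000e+00]])}
```

View pics/top0.png

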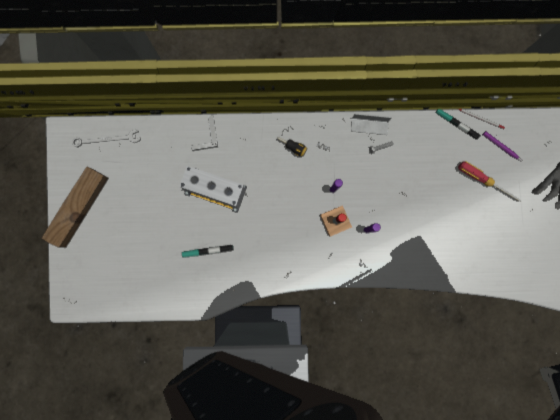

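View pics/scene0.png

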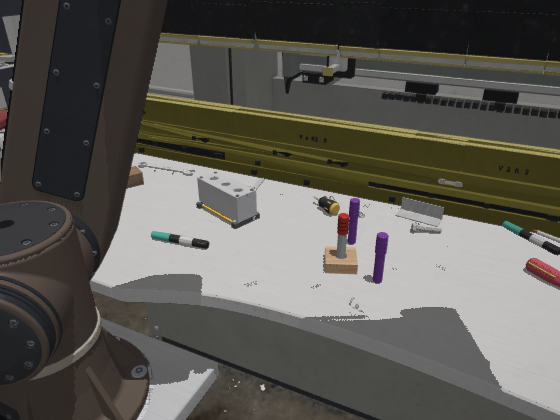

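Candidates for the pin in the top view: red pin in the wooden stand (342,218), purple look-alikes (336,186) and (375,228), red screwdriver (477,175). I choose the red one in the stand. The block's sockets are near (195,180), (211,185) and (229,191). The teal marker is at (207,251) and the bolt at (380,147). Next is a close crop to check.

```bash
cat > h.py <<'E'
import numpy as np,cv2
from station import status,eyes
from scipy.spatial.transform import Rotation as R
def px(n,u,v,z,pose=None):
    c=eyes.calibration(n);K=c["camera_matrix"]
    if n=="wrist":
        T=np.eye(4);T[:3,:3]=R.from_euler("xyz",pose[1]).as_matrix();T[:3,3]=pose[0];T=T@c["hand_eye"]
    else:T=c["cam_to_world"]
    d=T[:3,:3]@np.array([(u-K[0,2])/K[0,0],-(v-K[1,2])/K[1,1],-1]);o=T[:3,3]
    return o+d*(z-o[2])/d[2]
E
python3 - <<'E'
from h import *
im=cv2.imread("pics/top0.png")
a=cv2.resize(im[165:215,170:250],None,fx=5,fy=5,interpolation=cv2.INTER_CUBIC)
b=cv2.resize(im[180:240,310:390],None,fx=5,fy=5,interpolation=cv2.INTER_CUBIC)
cv2.imwrite("pics/crop.png",np.vstack([a,b]))
for p in[(195,180),(211,185),(229,191)]:print(px("top",*p,.077).round(4))
print(px("top",342,218,.113).round(4))
E
```

```text
[0.5718 0.1133 0.077 ]
[0.5585 0.0735 0.077 ]
[0.5425 0.0288 0.077 ]
[ 0.4667 -0.2424  0.113 ]
```

View pics/crop.png

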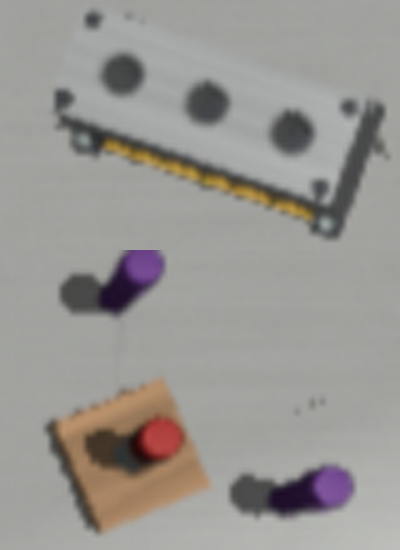

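The crop confirms it: the red pin top is at (342,217.6) in the wooden stand, with purple pin tops at (339,183) and (376.4,227.4). The sockets are at (194.4,179.8), (211.4,185.6) and (228.4,191.4).

```bash
python3 - <<'E'
from h import *
S=[px("top",*p,.077) for p in[(194.4,179.8),(211.4,185.6),(228.4,191.4)]]
print(np.round(S,4)); d=S[0]-S[2];print("blk yaw",np.arctan2(-d[0],d[1]),np.linalg.norm(d))
r=px("top",342,217.6,.113)
for p in[(339,183),(376.4,227.4)]:
    q=px("top",*p,.105);e=q-r;print(q.round(3),np.linalg.norm(e[:2]),np.degrees(np.arctan2(e[1],e[0])))
print(r)
s=status.get_state();Rm=R.from_euler("xyz",s["ee_rot"]).as_matrix();print(Rm.round(3))
E
```

```text
[[0.5724 0.1148 0.077 ]
 [0.5569 0.0725 0.077 ]
 [0.5415 0.0303 0.077 ]]
blk yaw -0.3499251217072221 0.08997604928855886
[ 0.552 -0.24   0.105] 0.08464439157310705 1.73414630342182
[ 0.444 -0.325  0.105] 0.08565333936589045 -106.39080925392764
[ 0.46767063 -0.24245825  0.113     ]
[[-0.233  0.973 -0.   ]
 [ 0.973  0.233  0.001]
 [ 0.001 -0.    -1.   ]]
```

```bash
python3 -m jog '[[30,40,0,0,0,0],[30,40,0,0,0,0],[30,40,0,0,0,0],[30,40,0,0,0,0],[30,40,0,0,0,0],[30,40,0,0,0,0],[30,40,0,0,0,0],[30,40,0,0,0,0]]' 1 20
```

```text
t: 0.9
eef_pos: [0.3922, -0.3341, 0.2204]
ee_rot: [-3.138, -0.008, 1.795]
force: [1.2, -0.8, 1.1]
width: 0.0876
```

```bash
python3 -m jog '[[26,31,0,0,0,0.1],[26,31,0,0,0,0.1],[24,30,0,0,0,0.1],[0,0,0,0,0,0],[0,0,0,0,0,0]]' && python3 - <<'E'
from h import *
s=status.get_state();print(s["t"],s["eef_pos"],s["ee_rot"],s["force"])
im=eyes.grab_frame("wrist");cv2.imwrite("pics/w1.png",im)
m=cv2.inRange(cv2.cvtColor(im,cv2.COLOR_BGR2HSV),(0,150,60),(8,255,255))+0
print(cv2.connectedComponentsWithStats(m)[2:])
E
```

```text
t: 1.4
eef_pos: [0.4729, -0.2323, 0.2197]
ee_rot: [-3.138, -0.009, 2.114]
force: [0.9, -0.3, -0.4]
width: 0.0876
1.4 [ 0.47290313 -0.23229304  0.21971526] [-3.13784238 -0.00916183  2.11425225] [ 0.93461845 -0.26384085 -0.40223703]
(array([[     0,      0,    560,    420, 234888],
       [   262,    187,     27,     16,    312]], dtype=int32), array([[279.5065478 , 209.51866421],
       [274.57051282, 195.44871795]]))
```

View pics/w1.png

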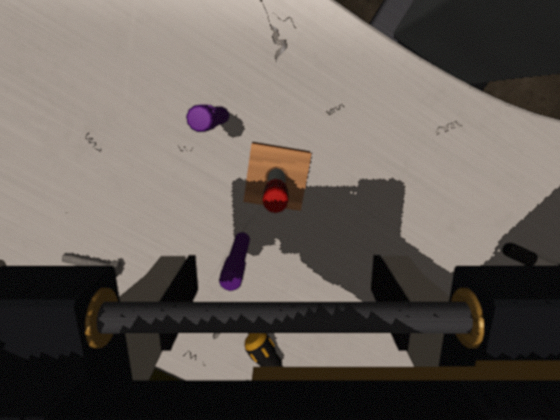

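The wrist view shows the red pin's top disc at about (275.5,199) in the stand. The purple pins are at (205,117) and (232,282), both off the jaw line.

```bash
python3 - <<'E'
from h import *
s=status.get_state();p=(s["eef_pos"],s["ee_rot"])
print(px("wrist",275.5,199,.113,p),R.from_euler("xyz",p[1]).as_matrix().round(3))
im=cv2.imread("pics/w1.png")[140:260,200:340]
cv2.imwrite("pics/w1c.png",cv2.resize(cv2.convertScaleAbs(im,alpha=2),None,fx=4,fy=4,interpolation=cv2.INTER_CUBIC))
E
```

```text
[ 0.46922376 -0.24210376  0.113     ] [[-0.516  0.856 -0.008]
 [ 0.856  0.517  0.006]
 [ 0.009 -0.004 -1.   ]]
```

View pics/w1c.png

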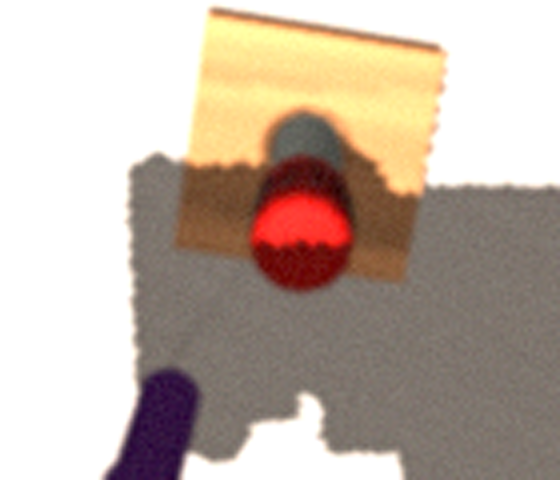

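Disc centre refined to (275.2,200.5), so the pin axis is about (0.4695,-0.242). Correct the small tilt and centre the tool, then descend.

```bash
python3 -m jog '[[-3.5,-9.7,-30,-0.006,-0.008,0],[0,0,-30,0,0,0],[0,0,-30,0,0,0],[0,0,0,0,0,0],[0,0,0,0,0,0]]'
```

```text
t: 1.95
eef_pos: [0.4666, -0.247, 0.129]
ee_rot: [3.14, 0.003, 2.104]
force: [0.5, -0.8, 0.3]
width: 0.0876
```

```bash
python3 -m jog '[[3,5,-25,0,0,0],[0,0,-25,0,0,0],[0,0,0,0,0,0],[0,0,0,0,0,0]]' && python3 - <<'E'
from h import *
s=status.get_state();p=(s["eef_pos"],s["ee_rot"])
print(s["force"],R.from_euler("xyz",p[1]).as_matrix().round(4)[:,2])
E
```

```text
t: 2.35
eef_pos: [0.4731, -0.2448, 0.085]
ee_rot: [3.134, 0.009, 2.102]
force: [-0.2, -0.5, -0.1]
width: 0.0874
[-0.16052784 -0.5161093  -0.11973324] [ 0.0116 -0.0042 -0.9999]
```

```bash
python3 -m jog '[[-3.5,2.5,-10,0.004,0.0116,0],[0,0,0,0,0,0],[0,0,0,0,0,0]]'; python3 -m jog '[[0,0,0,0,0,0]]'
```

```text
t: 2.65
eef_pos: [0.4715, -0.2429, 0.0783]
ee_rot: [3.138, 0.003, 2.101]
force: [-0.3, -0.4, 0.5]
width: 0.0879
t: 2.75
eef_pos: [0.4717, -0.243, 0.0788]
ee_rot: [3.138, 0.004, 2.101]
force: [0.2, -1.1, 0.5]
width: 0.0879
```

```bash
python3 -m jog '[[-3,1,-5,0.003,0.003,0],[0,0,0,0,0,0],[0,0,0,0,0,0]]'; python3 -m jog '[[0,0,0,0,0,0],[0,0,0,0,0,0],[0,0,0,0,0,0],[0,0,0,0,0,0],[0,0,0,0,0,0],[0,0,0,0,0,0],[0,0,0,0,0,0],[0,0,0,0,0,0]]' 0 30
```

```text
t: 3.05
eef_pos: [0.4688, -0.2419, 0.0741]
ee_rot: [3.138, -0.0, 2.102]
force: [-0.8, 0.3, -0.5]
width: 0.0875
t: 3.85
eef_pos: [0.4688, -0.2419, 0.074]
ee_rot: [3.138, -0.0, 2.102]
force: [-0.5, 0.1, -0.2]
width: 0.0289
```

```bash
python3 -m jog '[[0,0,0,0,0,0],[0,0,0,0,0,0],[0,0,0,0,0,0],[0,0,0,0,0,0],[0,0,0,0,0,0]]' 0 30
```

```text
t: 4.35
eef_pos: [0.4688, -0.2419, 0.074]
ee_rot: [3.138, -0.0, 2.102]
force: [-0.9, -0.3, 0.1]
width: 0.0204
```

```bash
python3 -m jog '[[0,0,10,0,0,0],[0,0,20,0,0,0],[0,0,30,0,0,0],[0,0,30,0,0,0],[0,0,30,0,0,0],[0,0,0,0,0,0],[0,0,0,0,0,0],[0,0,0,0,0,0]]'
```

```text
t: 5.15
eef_pos: [0.4664, -0.2416, 0.2015]
ee_rot: [3.139, -0.001, 2.101]
force: [0.8, 1.0, -1.3]
width: 0.0203
```

```bash
python3 -m jog '[[10,36,0,0,0,0],[10,36,0,0,0,0],[10,36,0,0,0,0],[10,36,0,0,0,0],[10,36,0,0,0,0],[10,36,0,0,0,0],[5,18,0,0,0,0],[0,0,0,0,0,0],[0,0,0,0,0,0],[0,0,0,0,0,0]]' && python3 - <<'E'
from h import *
s=status.get_state();p=(s["eef_pos"],s["ee_rot"])
print(s["force"],R.from_euler("xyz",p[1]).as_matrix().round(4)[:,2])
cv2.imwrite("pics/w2.png",cv2.convertScaleAbs(eyes.grab_frame("wrist"),alpha=1.5))
cv2.imwrite("pics/s2.png",eyes.grab_frame("scene"))
E
```

```text
t: 6.15
eef_pos: [0.5263, 0.0, 0.1913]
ee_rot: [-3.126, -0.008, 2.098]
force: [-0.6, -0.6, -1.5]
width: 0.0201
[-0.55051687 -0.58998282 -1.51707077] [-1.740e-02 -9.000e-04 -9.998e-01]
```

View pics/w2.png

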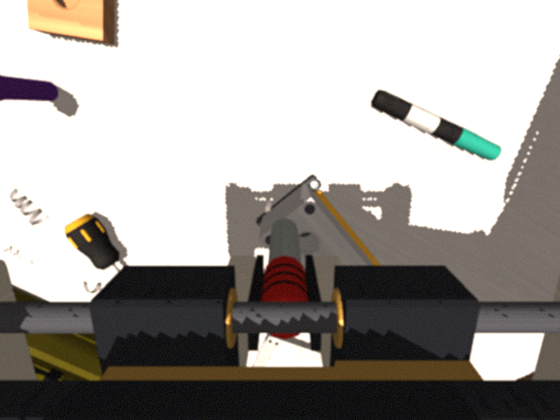

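The held pin hides the near sockets: the grip is at (285,290), the foot near (287,220), and the marker at (435,125) is clear. I'll move beyond the block so all three mouths show.

```bash
python3 -m jog '[[16,23,4,0.0005,-0.009,0],[16,23,4,0.0005,-0.009,0],[16,23,4,0,0,0],[16,23,0,0,0,0],[0,0,0,0,0,0],[0,0,0,0,0,0],[0,0,0,0,0,0]]' && python3 - <<'E'
from h import *
s=status.get_state();p=(s["eef_pos"],s["ee_rot"])
print(s["force"],p,R.from_euler("xyz",p[1]).as_matrix().round(4)[:,2])
im=eyes.grab_frame("wrist");np.save("p3.npy",np.array(p));cv2.imwrite("pics/w3r.png",im)
cv2.imwrite("pics/w3.png",cv2.resize(cv2.convertScaleAbs(im[70:270,170:430],alpha=2),None,fx=3,fy=3,interpolation=cv2.INTER_CUBIC))
E
```

```text
t: 6.95
eef_pos: [0.5912, 0.0879, 0.2042]
ee_rot: [3.14, 0.0, 2.087]
force: [0.4, 0.7, -1.7]
width: 0.0203
[ 0.40534358  0.6774703  -1.65730212] (array([0.59117859, 0.08789374, 0.20418062]), array([3.14045406e+00, 4.78075021e-04, 2.08728336e+00])) [ 1.2e-03  1.0e-04 -1.0e+00]
```

View pics/w3.png

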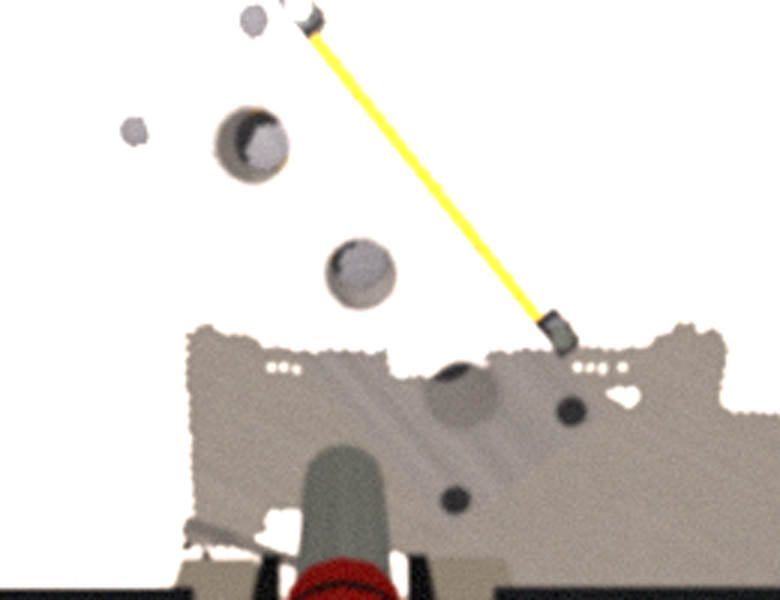

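The mouths are at crop pixels (253,145), (361,273) and (462,394), and the foot's end is near (343,465). The floor depths look different, so I'll enlarge the raw sockets.

```bash
python3 - <<'E'
from h import *
p=np.load("p3.npy");im=cv2.imread("pics/w3r.png")
out=[]
for c in[(253,145),(361,273),(462,394)]:
    u,v=170+c[0]/3,70+c[1]/3
    print((u,v),px("wrist",u,v,.077,p).round(4))
    a=im[int(v)-16:int(v)+17,int(u)-16:int(u)+17]
    out.append(cv2.resize(cv2.normalize(a,None,0,255,cv2.NORM_MINMAX),None,fx=8,fy=8,interpolation=cv2.INTER_CUBIC))
cv2.imwrite("pics/w3c.png",np.hstack(out))
u,v=170+343/3,70+474/3
print("foot",px("wrist",u,v,p[0][2]-.066,p))
E
```

```text
(254.33333333333331, 118.33333333333334) [0.5436 0.0331 0.077 ]
(290.3333333333333, 161.0) [0.559 0.075 0.077]
(324.0, 201.33333333333334) [0.5747 0.1173 0.077 ]
foot [0.59314293 0.0887407  0.13818062]
```

View pics/w3c.png

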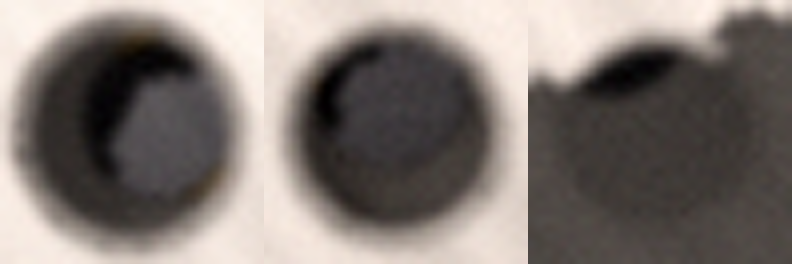

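The third mouth is in shadow and the floors can't be judged from this. The first crop, socket2, shows yellow edges and looks deepest, so I'll feel it first. The foot bias cancels to give a TCP target of (0.5416, 0.0315).

```bash
python3 -m jog '[[-25,-28,0,0,0,0],[-25,-28,0,0,0,0],[0,0,-20,0,0,0],[0,0,-20,0,0,0],[0,0,0,0,0,0],[0,0,0,0,0,0],[0,0,0,0,0,0]]'
```

```text
t: 7.7
eef_pos: [0.5374, 0.0251, 0.1661]
ee_rot: [3.137, 0.002, 2.082]
force: [0.1, 0.2, -0.5]
width: 0.0205
```

```bash
python3 -m jog '[[4,6,-8,0.004,0.002,0],[0,0,0,0,0,0],[0,0,0,0,0,0]]'; python3 -m jog '[[1,1.5,-4,0,0,0],[0,0,0,0,0,0],[0,0,0,0,0,0]]'
```

```text
t: 8.0
eef_pos: [0.5431, 0.0323, 0.1592]
ee_rot: [3.134, -0.003, 2.083]
force: [0.4, -0.1, -0.5]
width: 0.0203
t: 8.3
eef_pos: [0.5444, 0.0343, 0.1549]
ee_rot: [3.134, -0.003, 2.084]
force: [-0.3, -0.9, -1.0]
width: 0.0201
```

```bash
python3 -m jog '[[-2.5,-2.5,0,-0.006,0.005,0],[0,0,0,0,0,0],[0,0,0,0,0,0],[0,0,0,0,0,0]]'; python3 - <<'E'
from h import *
s=status.get_state();p=(s["eef_pos"],s["ee_rot"])
print(s["force"],p,R.from_euler("xyz",p[1]).as_matrix().round(4)[:,2])
p=(s["eef_pos"],s["ee_rot"])
im=eyes.grab_frame("wrist")
cv2.imwrite("pics/w4.png",cv2.resize(cv2.convertScaleAbs(im[130:270,200:380],alpha=2.2),None,fx=4,fy=4,interpolation=cv2.INTER_CUBIC))
E
```

```text
t: 8.7
eef_pos: [0.5416, 0.0315, 0.155]
ee_rot: [-3.141, 0.0, 2.084]
force: [-0.3, -0.4, -1.2]
width: 0.0202
[-0.3331359  -0.37076779 -1.22132692] (array([0.54156968, 0.03150757, 0.15496399]), array([-3.14099919e+00,  4.62204001e-04,  2.08370304e+00])) [-3.e-04 -7.e-04 -1.e+00]
```

View pics/w4.png

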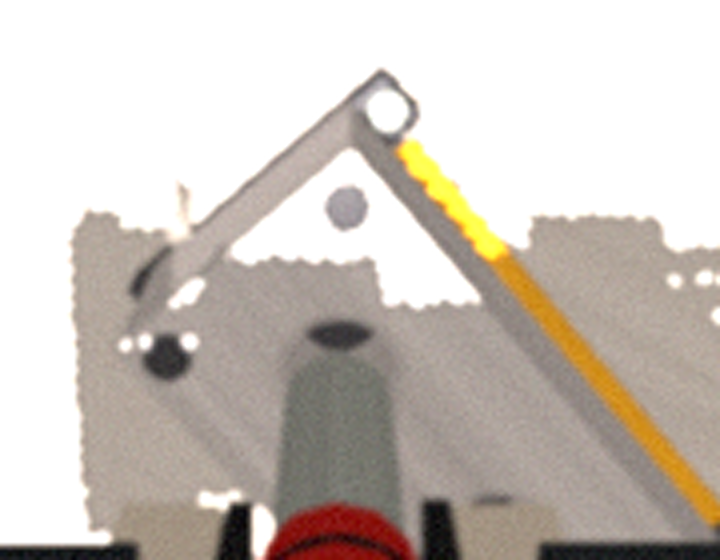

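The shank (x≈338) is in line with the dark mouth (x≈340) and about 12 mm above it. I'll descend gently.

```bash
python3 -m jog '[[0,0,-5,0,0,0],[0,0,-5,0,0,0],[0,0,0,0,0,0]]'; python3 -m jog '[[0,0,-3,0,0,0],[0,0,-3,0,0,0],[0,0,-3,0,0,0],[0,0,0,0,0,0]]'
```

```text
t: 9.05
eef_pos: [0.5416, 0.0315, 0.1442]
ee_rot: [-3.141, 0.0, 2.084]
force: [-0.2, 0.1, -0.5]
width: 0.0203
t: 9.45
eef_pos: [0.5417, 0.0316, 0.134]
ee_rot: [-3.141, 0.0, 2.084]
force: [0.6, 0.8, -1.9]
width: 0.0203
```

In the mouth with no contact. TCP z should stop at about 0.110 or 0.102 on a stub, or 0.093 at home.

```bash
python3 -m jog '[[0,0,-4,0,0,0],[0,0,-4,0,0,0],[0,0,-4,0,0,0],[0,0,-4,0,0,0],[0,0,0,0,0,0],[0,0,0,0,0,0]]'; python3 -m jog '[[0,0,-1.5,0,0,0],[0,0,-1.5,0,0,0],[0,0,0,0,0,0]]'
```

```text
t: 10.05
eef_pos: [0.5417, 0.0316, 0.1164]
ee_rot: [-3.141, 0.0, 2.084]
force: [0.1, 0.2, -0.9]
width: 0.0202
t: 10.35
eef_pos: [0.5418, 0.0316, 0.1134]
ee_rot: [-3.141, 0.0, 2.084]
force: [-0.2, 0.3, -1.8]
width: 0.0202
```

```bash
for i in 1; do python3 -m jog '[[0,0,-1,0,0,0],[0,0,-1,0,0,0],[0,0,0,0,0,0]]' | grep -E 'eef_pos|force'; done;  python3 -m jog '[[0,0,-1,0,0,0],[0,0,0,0,0,0]]' | grep -E 'eef_pos|force'; python3 -m jog '[[0,0,-1,0,0,0],[0,0,0,0,0,0]]' | grep -E 'eef_pos|force'
```

```text
eef_pos: [0.5418, 0.0316, 0.1114]
force: [-0.2, -0.7, -1.6]
eef_pos: [0.5418, 0.0316, 0.1103]
force: [0.5, 0.3, -1.3]
eef_pos: [0.5418, 0.0316, 0.1093]
force: [0.1, -0.4, -1.1]
```

```bash
python3 -m jog '[[0,0,-1,0,0,0],[0,0,0,0,0,0]]' | grep -E 'eef_pos|force'; python3 -m jog '[[0,0,-1,0,0,0],[0,0,0,0,0,0]]' | grep -E 'eef_pos|force'
```

```text
eef_pos: [0.5418, 0.0316, 0.1082]
force: [0.5, -0.2, -1.0]
eef_pos: [0.5418, 0.0316, 0.1071]
force: [-0.1, -0.2, -1.4]
```

Past the 17 mm stub level. Continue to 0.104, then step finely past 0.102.

```bash
python3 -m jog '[[0,0,-1.5,0,0,0],[0,0,-1.5,0,0,0],[0,0,0,0,0,0]]' | grep -E 'eef_pos|force'; python3 -m jog '[[0,0,-1,0,0,0],[0,0,0,0,0,0]]' | grep -E 'eef_pos|force'
```

```text
eef_pos: [0.5418, 0.0316, 0.1038]
force: [-0.0, -0.8, -0.2]
eef_pos: [0.5418, 0.0316, 0.1027]
force: [0.7, 0.3, -0.4]
```

```bash
python3 -m jog '[[0,0,-0.7,0,0,0],[0,0,0,0,0,0]]' | grep -E 'eef_pos|force'
```

```text
eef_pos: [0.542, 0.0316, 0.1021]
force: [-0.8, 0.4, -0.5]
```

```bash
python3 -m jog '[[0,0,-0.7,0,0,0],[0,0,0,0,0,0]]' | grep -E 'eef_pos|force'
```

```text
eef_pos: [0.5423, 0.0316, 0.1021]
force: [0.0, -0.4, -1.0]
```

```bash
python3 -m jog '[[0,0,-0.7,0,0,0],[0,0,0,0,0,0]]' | grep -E 'eef_pos|force'
```

```text
eef_pos: [0.5427, 0.0317, 0.102]
force: [-1.5, 0.4, 1.8]
```

z holds at 0.102, the 9 mm stub level. One more light step to confirm.

```bash
python3 -m jog '[[-0.5,0,-0.7,0,0,0],[0,0,0,0,0,0]]' | grep -E 'eef_pos|force'
```

```text
eef_pos: [0.5427, 0.0317, 0.102]
force: [-1.3, 0.7, 2.7]
```

```bash
python3 -m jog '[[-0.5,0,-0.7,0,0,0],[0,0,0,0,0,0]]' | grep -E 'eef_pos|force|rot'
```

```text
eef_pos: [0.5426, 0.0317, 0.1019]
ee_rot: [3.138, 0.003, 2.085]
force: [-2.5, -0.1, 5.3]
```

Contact is firm at 9 mm short, so socket2 holds a stub. Lift out and go to socket1, TCP target about (0.5572, 0.0739).

```bash
python3 -m jog '[[0,0,3,0,0,0],[0,0,7,0,0,0],[0,0,12,0,0,0],[0,0,12,0,0,0],[0,0,12,0,0,0],[0,0,6,0,0,0],[0,0,0,0,0,0],[0,0,0,0,0,0],[0,0,0,0,0,0]]'
```

```text
t: 13.85
eef_pos: [0.5422, 0.0319, 0.1585]
ee_rot: [3.137, 0.002, 2.084]
force: [-0.4, -0.2, -2.0]
width: 0.0202
```

```bash
python3 -m jog '[[7,20,0,-0.004,0.003,0],[7,20,0,0,0,0],[0,0,0,0,0,0],[0,0,0,0,0,0],[0,0,0,0,0,0]]'
```

```text
t: 14.35
eef_pos: [0.5556, 0.0736, 0.1562]
ee_rot: [-3.138, 0.003, 2.084]
force: [0.4, 0.6, -0.2]
width: 0.0203
```

```bash
python3 -m jog '[[1.7,0.3,0,-0.001,-0.004,0],[0,0,0,0,0,0],[0,0,0,0,0,0]]'; python3 -m jog '[[0,0,-4,0,0,0],[0,0,-4,0,0,0],[0,0,0,0,0,0]]'
```

```text
t: 14.65
eef_pos: [0.557, 0.0733, 0.1559]
ee_rot: [-3.14, 0.006, 2.084]
force: [-0.2, -0.1, -0.3]
width: 0.0201
t: 14.95
eef_pos: [0.5568, 0.0728, 0.1474]
ee_rot: [-3.141, 0.006, 2.083]
force: [0.0, -0.6, -0.4]
width: 0.0203
```

```bash
python3 -m jog '[[0.5,1.2,0,-0.005,-0.003,0],[0,0,0,0,0,0],[0,0,0,0,0,0]]'; python3 -m jog '[[0,0,-3,0,0,0],[0,0,-3,0,0,0],[0,0,-3,0,0,0],[0,0,0,0,0,0]]'
```

```text
t: 15.25
eef_pos: [0.5573, 0.074, 0.1472]
ee_rot: [-3.14, 0.013, 2.083]
force: [-0.1, 0.1, -2.0]
width: 0.0206
t: 15.65
eef_pos: [0.5574, 0.0742, 0.1375]
ee_rot: [-3.141, 0.013, 2.083]
force: [-0.9, 0.1, -1.6]
width: 0.0202
```

Pitch had the wrong sign, so I'll correct the tilt before going deeper.

```bash
python3 -m jog '[[0,0,0,0.011,0.006,0],[0,0,0,0,0,0],[0,0,0,0,0,0]]'; python3 - <<'E'
from h import *
s=status.get_state();print(s["force"],R.from_euler("xyz",s["ee_rot"]).as_matrix().round(4)[:,2])
E
```

```text
t: 15.95
eef_pos: [0.5574, 0.0741, 0.1374]
ee_rot: [-3.141, -0.001, 2.083]
force: [-0.6, 0.1, -1.2]
width: 0.0202
[-0.62509032  0.12936231 -1.15178824] [-1.3e-03  6.0e-04 -1.0e+00]
```

```bash
python3 -m jog '[[0,0,-4,0,0,0],[0,0,-4,0,0,0],[0,0,-4,0,0,0],[0,0,-4,0,0,0],[0,0,-4,0,0,0],[0,0,0,0,0,0],[0,0,0,0,0,0]]';python3 -m jog '[[0,0,-1,0,0,0],[0,0,-1,0,0,0],[0,0,0,0,0,0]]'
```

```text
t: 16.65
eef_pos: [0.5572, 0.074, 0.1152]
ee_rot: [-3.14, -0.001, 2.083]
force: [0.4, 1.2, -1.1]
width: 0.0205
t: 16.95
eef_pos: [0.5574, 0.0741, 0.1134]
ee_rot: [-3.141, -0.001, 2.083]
force: [0.3, -0.5, -0.8]
width: 0.0203
```

```bash
python3 -m jog '[[0,0,-1,0,0,0],[0,0,-1,0,0,0],[0,0,0,0,0,0]]' | grep -E 'eef_pos|force';python3 -m jog '[[0,0,-0.8,0,0,0],[0,0,0,0,0,0]]' | grep -E 'eef_pos|force';python3 -m jog '[[0,0,-0.8,0,0,0],[0,0,0,0,0,0]]' | grep -E 'eef_pos|force';python3 -m jog '[[0,0,-0.8,0,0,0],[0,0,0,0,0,0]]' | grep -E 'eef_pos|force'
```

```text
eef_pos: [0.5575, 0.0741, 0.1114]
force: [-0.4, 0.2, -0.8]
eef_pos: [0.5575, 0.0741, 0.1106]
force: [0.1, 0.5, -0.1]
eef_pos: [0.5578, 0.0742, 0.1101]
force: [-0.6, 0.0, -0.9]
eef_pos: [0.5583, 0.0743, 0.1102]
force: [-0.8, 0.1, 1.1]
```

```bash
python3 -m jog '[[0,0,-0.8,0,0,0],[0,0,0,0,0,0]]' | grep -E 'eef_pos|force'; python3 -m jog '[[0,0,-0.7,0,0,0],[0,0,0,0,0,0]]' | grep -E 'eef_pos|force'
```

```text
eef_pos: [0.5584, 0.0743, 0.1101]
force: [-2.2, -0.3, 3.6]
eef_pos: [0.5585, 0.0743, 0.11]
force: [-2.2, 0.3, 5.5]
```

Socket1 has the 17 mm stub, so socket0 must be the clear one. TCP target is about (0.5728, 0.1163).

```bash
python3 -m jog '[[0,0,3,0,0,0],[0,0,7,0,0,0],[0,0,12,0,0,0],[0,0,12,0,0,0],[0,0,10,0,0,0],[0,0,0,0,0,0],[0,0,0,0,0,0],[0,0,0,0,0,0]]';python3 -m jog '[[7,20,0,0,0,0],[7,20,0,0,0,0],[0,0,0,0,0,0],[0,0,0,0,0,0],[0,0,0,0,0,0]]'; python3 - <<'E'
from h import *
s=status.get_state();print(s["force"],R.from_euler("xyz",s["ee_rot"]).as_matrix().round(4)[:,2])
E
```

```text
t: 19.05
eef_pos: [0.5585, 0.0744, 0.158]
ee_rot: [3.138, -0.0, 2.084]
force: [0.8, -0.0, -1.2]
width: 0.0201
t: 19.55
eef_pos: [0.573, 0.1182, 0.156]
ee_rot: [3.141, -0.0, 2.084]
force: [-0.2, -0.7, -1.1]
width: 0.0205
[-0.15044806 -0.71906154 -1.06856882] [ 2.e-04  6.e-04 -1.e+00]
```

```bash
python3 -m jog '[[0,-2,0,0,0,0],[0,0,0,0,0,0],[0,0,0,0,0,0]]';python3 -m jog '[[0,0,-4,0,0,0],[0,0,-4,0,0,0],[0,0,0,0,0,0],[0,0,0,0,0,0]]'; python3 - <<'E'
from h import *
s=status.get_state();print(s["force"],R.from_euler("xyz",s["ee_rot"]).as_matrix().round(4)[:,2])
E
```

```text
t: 19.85
eef_pos: [0.5726, 0.1157, 0.1555]
ee_rot: [-3.141, -0.001, 2.084]
force: [0.1, -0.2, -1.5]
width: 0.0202
t: 20.25
eef_pos: [0.5724, 0.115, 0.1469]
ee_rot: [-3.141, -0.001, 2.083]
force: [-0.1, 0.4, -0.9]
width: 0.02
[-0.1279609   0.44476601 -0.8967972 ] [-7.e-04  3.e-04 -1.e+00]
```

```bash
python3 -m jog '[[0.4,1,0,0,0,0],[0,0,0,0,0,0],[0,0,0,0,0,0]]';python3 -m jog '[[0,0,-3,0,0,0],[0,0,-3,0,0,0],[0,0,-3,0,0,0],[0,0,0,0,0,0]]'
```

```text
t: 20.55
eef_pos: [0.5729, 0.1161, 0.147]
ee_rot: [-3.141, -0.0, 2.083]
force: [0.3, 0.3, -1.3]
width: 0.0208
t: 20.95
eef_pos: [0.5729, 0.1162, 0.1372]
ee_rot: [-3.141, -0.001, 2.083]
force: [-0.7, -0.2, -1.7]
width: 0.0204
```

```bash
python3 -m jog '[[0,0,-4,0,0,0],[0,0,-4,0,0,0],[0,0,-4,0,0,0],[0,0,-4,0,0,0],[0,0,-4,0,0,0],[0,0,0,0,0,0],[0,0,0,0,0,0]]';python3 -m jog '[[0,0,-1.5,0,0,0],[0,0,-1.5,0,0,0],[0,0,-1.5,0,0,0],[0,0,-1.5,0,0,0],[0,0,0,0,0,0]]'
```

```text
t: 21.65
eef_pos: [0.5728, 0.1162, 0.1149]
ee_rot: [-3.141, -0.001, 2.083]
force: [0.4, 0.2, -0.6]
width: 0.0205
t: 22.15
eef_pos: [0.573, 0.1162, 0.1089]
ee_rot: [-3.141, -0.001, 2.083]
force: [-0.1, -0.5, -0.9]
width: 0.0199
```

```bash
python3 -m jog '[[0,0,-1.5,0,0,0],[0,0,-1.5,0,0,0],[0,0,-1,0,0,0],[0,0,0,0,0,0]]';python3 -m jog '[[0,0,-1,0,0,0],[0,0,-1,0,0,0],[0,0,-1,0,0,0],[0,0,0,0,0,0]]'
```

```text
t: 22.55
eef_pos: [0.573, 0.1163, 0.1046]
ee_rot: [-3.142, -0.0, 2.083]
force: [0.5, 0.2, -0.5]
width: 0.0205
t: 22.95
eef_pos: [0.573, 0.1163, 0.1013]
ee_rot: [-3.142, -0.0, 2.083]
force: [-0.2, -0.5, -1.2]
width: 0.0205
```

```bash
python3 -m jog '[[0,0,-1.5,0,0,0],[0,0,-1.5,0,0,0],[0,0,-1.5,0,0,0],[0,0,0,0,0,0]]';python3 -m jog '[[0,0,-1,0,0,0],[0,0,-1,0,0,0],[0,0,0,0,0,0]]'
```

```text
t: 23.35
eef_pos: [0.573, 0.1163, 0.0964]
ee_rot: [-3.142, -0.0, 2.083]
force: [-0.0, 0.7, -1.5]
width: 0.0201
t: 23.65
eef_pos: [0.573, 0.1163, 0.0942]
ee_rot: [-3.142, -0.0, 2.083]
force: [-0.3, 0.2, -0.9]
width: 0.0208
```

Past both stub levels and clear. Raise the grip force and press in small steps.

```bash
python3 -m jog '[[0,0,-0.7,0,0,0],[0,0,0,0,0,0]]' 0 50 | grep -E 'eef_pos|force';python3 -m jog '[[0,0,-0.7,0,0,0],[0,0,0,0,0,0]]' | grep -E 'eef_pos|force';python3 -m jog '[[0,0,-0.7,0,0,0],[0,0,0,0,0,0]]' | grep -E 'eef_pos|force'
```

```text
eef_pos: [0.5731, 0.1162, 0.0935]
force: [0.3, -0.3, -1.3]
eef_pos: [0.5733, 0.1163, 0.0931]
force: [0.1, -0.4, -1.6]
eef_pos: [0.5736, 0.1164, 0.0931]
force: [-0.1, -0.5, -0.0]
```

```bash
python3 -m jog '[[0,0,-0.7,0,0,0],[0,0,0,0,0,0]]' | grep -E 'eef_pos|force';python3 -m jog '[[0,0,-0.7,0,0,0],[0,0,0,0,0,0]]' | grep -E 'eef_pos|force';python3 -m jog '[[0,0,-0.7,0,0,0],[0,0,0,0,0,0]]' | grep -E 'eef_pos|force'
```

```text
eef_pos: [0.5738, 0.1164, 0.093]
force: [-1.7, 0.6, 1.4]
eef_pos: [0.5739, 0.1165, 0.093]
force: [-1.7, -0.5, 4.4]
eef_pos: [0.5739, 0.1165, 0.0929]
force: [-1.8, 0.4, 6.2]
```

```bash
python3 -m jog '[[0,0,-0.7,0,0,0],[0,0,0,0,0,0]]' | grep -E 'eef_pos|force';python3 -m jog '[[0,0,-0.6,0,0,0],[0,0,0,0,0,0]]' | grep -E 'eef_pos|force'
```

```text
eef_pos: [0.5739, 0.1165, 0.0929]
force: [-2.0, -0.2, 5.9]
eef_pos: [0.5739, 0.1165, 0.0929]
force: [-1.6, 0.1, 4.9]
```

Force settles in proportion to the row's shift (0.7 mm gives about 6 N), so I'll press with slightly larger rows.

```bash
python3 -m jog '[[0,0,-0.9,0,0,0],[0,0,-0.9,0,0,0]]' | grep -E 'eef_pos|force'; python3 -m jog '[[0,0,-1,0,0,0],[0,0,-1,0,0,0]]' | grep -E 'eef_pos|force'
```

```text
eef_pos: [0.574, 0.1165, 0.092]
force: [-3.2, -0.0, 7.9]
eef_pos: [0.574, 0.1165, 0.0912]
force: [-4.2, 0.4, 8.7]
```

z has dropped 1.7 mm, so the plate may be giving already. Stop pushing and read.

```bash
python3 -m jog '[[0,0,0,0,0,0]]'; python3 -m jog '[[0,0,0,0,0,0],[0,0,0,0,0,0]]'
```

```text
t: 25.75
eef_pos: [0.574, 0.1165, 0.0917]
ee_rot: [3.137, 0.002, 2.086]
force: [-3.3, 0.5, 7.9]
width: 0.0199
t: 25.95
eef_pos: [0.5738, 0.1165, 0.0927]
ee_rot: [3.137, 0.002, 2.086]
force: [-3.0, 0.3, 6.8]
width: 0.02
```

The z springs back up, so the plate did give by about 1–1.7 mm. I'll repeat one controlled press with a clear hold, to be sure of the 0.2 s.

```bash
python3 -m jog '[[0,0,-0.9,0,0,0],[0,0,-0.9,0,0,0]]' | grep -E 'eef_pos|force'; python3 -m jog '[[0,0,-0.7,0,0,0]]' | grep -E 'eef_pos|force'; python3 -m jog '[[0,0,-0.5,0,0,0]]' | grep -E 'eef_pos|force'
```

```text
eef_pos: [0.5739, 0.1165, 0.0919]
force: [-3.0, -0.4, 7.9]
eef_pos: [0.5739, 0.1165, 0.0917]
force: [-3.3, -0.5, 8.4]
eef_pos: [0.5739, 0.1166, 0.0918]
force: [-2.8, 0.1, 6.8]
```

```bash
python3 -m jog '[[0,0,-0.7,0,0,0],[0,0,-0.7,0,0,0]]' | grep -E 'eef_pos|force'; python3 -m jog '[[0,0,-0.6,0,0,0]]' | grep -E 'eef_pos|force';python3 -m jog '[[0,0,0,0,0,0],[0,0,0,0,0,0],[0,0,0.3,0,0,0],[0,0,0.3,0,0,0],[0,0,0,0,0,0]]'
```

```text
eef_pos: [0.5739, 0.1165, 0.0915]
force: [-3.8, 0.2, 8.4]
eef_pos: [0.5739, 0.1165, 0.0915]
force: [-3.0, 0.3, 8.5]
t: 27.15
eef_pos: [0.5736, 0.1165, 0.093]
ee_rot: [3.135, 0.003, 2.088]
force: [-0.8, 0.6, 2.1]
width: 0.0203
```

Held at about 1.4 mm for 0.3 s or more, and z returned to 0.093 when unloaded. Release and back off upward.

```bash
python3 -m jog '[[0,0,0,0,0,0],[0,0,0,0,0,0],[0,0,0,0,0,0],[0,0,0,0,0,0],[0,0,0,0,0,0],[0,0,0,0,0,0],[0,0,0,0,0,0],[0,0,0,0,0,0],[0,0,0,0,0,0],[0,0,0,0,0,0],[0,0,0,0,0,0],[0,0,0,0,0,0]]' 0.8; python3 -m jog '[[0,0,15,0,0,0],[0,0,30,0,0,0],[0,0,30,0,0,0],[0,0,30,0,0,0],[0,0,0,0,0,0],[0,0,0,0,0,0],[0,0,0,0,0,0]]' && python3 - <<'E'
from h import *
a=eyes.grab_frame("wrist");b=eyes.grab_frame("scene")
a=cv2.resize(cv2.convertScaleAbs(a[100:320,160:440],alpha=1.7),(560,440))
b=cv2.resize(b[150:240,160:280],None,fx=4.888,fy=4.888)[:440,100:340]
cv2.imwrite("pics/end.png",np.hstack([a,b]))
E
```

```text
t: 28.35
eef_pos: [0.5736, 0.1165, 0.0922]
ee_rot: [3.136, 0.002, 2.088]
force: [0.1, -0.0, -0.2]
width: 0.0703
t: 29.05
eef_pos: [0.5722, 0.1157, 0.1999]
ee_rot: [3.138, 0.002, 2.087]
force: [0.1, 0.5, 0.0]
width: 0.0702
```

View pics/end.png

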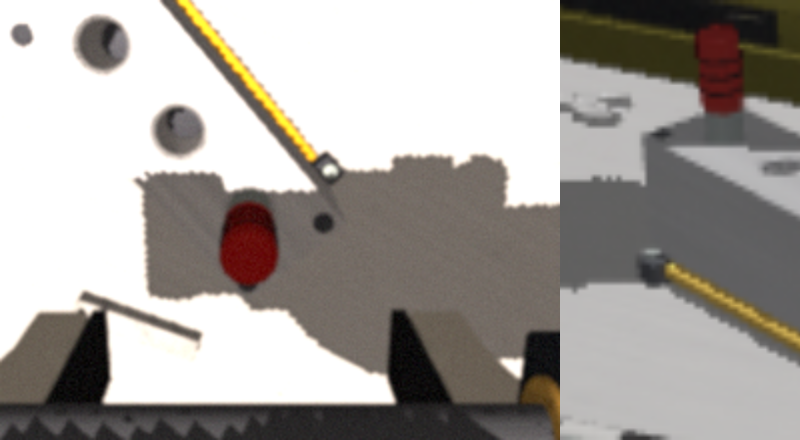

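The pin stands upright in socket0. In the scene crop the red grip (720,70) is above a short shank stretch (725,125) of about 16 mm, as expected at home. The gripper is clear above.

```bash
python3 -c "from station import workorder;print(workorder.job_done())"
```

```text
the job is handed in; nothing more can be done
None
```

The new pin is bedded in socket0 and released, and the job was handed in at about 29 s; no verdict came back.

- **Finding the clear socket:** Feeling gently, the pin stopped about 9 mm short in socket2 and about 17 mm short in socket1, at 5–6 N each time. Socket0 let it through to the home depth (TCP z 0.093, as worked out from both stubs).
- **The press:** I pressed twice. By the drop in tool height the plate gave about 1.4 mm while held for roughly 0.3 s, 1.9 mm at most. The tool came back to the home height when unloaded.
- **Last checks:** The closing picture shows the pin upright with about 16 mm of shank showing. The gripper is clear above it, and the wrist force is near zero.
- **What disagreed:** The wrist force read only 8–9 N while the plate was giving, below the stated 10 N or so. I therefore judged how far the plate moved by height, not by force. I had no direct reading of the plate.
- **Not checked:** I took no closing picture of the marker or the bolt. The arm's path stayed well away from both.

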